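Show a plunger's foot to the seal viewer

TASK

Lift the hinged cover of the plunger case right back until it rests on its stop, then draw the plunger with the flat, paddle-shaped head out of its bore and hold its foot up to the round lens of the seal viewer: square to the lens, centred on it and about 100 mm in front of it. Finish while still holding it there, steady and touching nothing else, with the cover left open; leave the two round-headed plungers in their bores, do not bump the viewer, and do not disturb the other things on the bench.

Things in the scene. Friction and masses are not known exactly. Their poses are not given: they have to be found in the camera images.
- case: the plunger case: fixed white plastic block 130 (x) x 260 (y) x 50 mm high with three upright bores 27 mm wide and 40 mm deep in a row along its y axis (at y = -80, 0 and +80 mm), under a hinged sheet-steel cover. Origin: centre of its underside on the bench; z up, -x is the front with the cover's handle. A plunger stands in each bore; which one is in which bore varies
- lid (a joint): hinge of the cover, rad: 0 = shut, 1.65 = fully back on its stop. The cover (130 x 260 mm, 82 mm tall, a shell of 3 mm sheet, 0.45 kg, open below) hinges on the case's far (+x) top edge and turns up and back, away from the robot; let go below about 1.0 rad it falls shut, beyond that it falls open on to the stop and stays there
- lid_handle (a point): middle of the cover's handle, a round dark steel bar 10 mm thick and 110 mm long along the case's y axis, standing 40 mm clear (to its centre) of the cover's front face on a post at each end. Shut, it is 100 mm above the bench and 170 mm in front of the hinge line; with the cover back it stands above the cover's upper edge
- lid_hinge (a point): middle of the hinge line (along the case's y axis), 65 mm behind the case's centre and 50 mm above the bench
- plunger: the wanted plunger, about 0.3 kg, 110 mm long: round steel body 24 mm thick and 60 mm long (its lower 40 mm are in the bore), neck 14 mm thick and 16 mm long, then a black head shaped like a flat paddle, 20 mm thick (along its x axis) x 44 mm wide (along its y axis) x 34 mm tall. Origin: centre of the foot's flat underside; z runs along the plunger from the foot to the head
- plunger_foot (a point): centre of the plunger's flat foot (its lower end, same point as the origin)
- plunger_grip (a point): centre of the plunger's paddle head, 93 mm from the foot along the plunger, 103 mm above the bench while it is in its bore
- viewer_lens (a point): lens centre of the seal viewer, 80 mm above the bench. z axis: out of the lens along the line of sight, leaning 0.70 rad (40 degrees) from the vertical towards the robot's side; y axis level. The plunger's z axis should point along this z axis (foot towards the lens, head away), with the foot about 100 mm out on it
- viewer: the seal viewer, fixed: a grey drum-shaped head 80 mm across and 45 mm deep with a white light ring round its lens, on a foot plate 120 x 110 mm. Origin: on the bench right below the lens centre; its -x is the side the lens faces
- round_plunger_a: another plunger of the same sizes, but with a round head 32 mm across; stays in its bore. Origin: centre of its foot
- round_plunger_b: a second round-headed plunger, like the other
- rubber_knob: loose black rubber knob, 42 mm across, 54 mm tall; origin centre of its underside
- seal_ring: loose black rubber ring, 60 mm across, 8 mm thick; origin centre of its underside
- spanner: loose spanner, about 180 mm long, lying along its x axis
- bowl: loose steel bowl, 120 mm across, 50 mm high; origin centre of its underside
- stud: loose steel flanged stud, 44 mm across, 30 mm tall; origin centre of its underside
- cleaner: loose white bottle, 64 mm across, 170 mm tall; origin centre of its underside
- brush: loose brush lying along its x axis
There are look-alikes about, which are no part of the job. What is shaped like the viewer but purple is not meant.

How it is judged (in metres and radians):
On the way, in this order (a step that is already met when the one before it is completed fails the run):
1. the cover is back on its stop (value of joint lid above 1.6 rad), for 0.2 s.
2. the paddle-headed plunger is drawn clear of its bore, in the fingers, with the cover still open (height (world z) of plunger_foot above 0.06 m and contact force between the fingers and plunger above 2 N and contact force between plunger and case below 0.1 N and value of joint lid above 1.58 rad), for 0.2 s.
At the end, for the whole second after the job is handed in: cover above 1.58 rad; plunger in the fingers (over 2 N), touching neither case nor viewer, at rest, axis within 17 degrees of the lens axis, head end up, foot 65 to 145 mm in front of the lens, within 30 mm of its axis in x and y and over 80 mm above the bench (value of joint lid above 1.58 rad and angle between the z axis of plunger and the z axis of viewer_lens, either way round below 0.3 rad and angle between plunger's own z axis and vertical below 1.2 rad and x of plunger_foot in the frame of viewer_lens between -0.03 and 0.03 m and y of plunger_foot in the frame of viewer_lens between -0.03 and 0.03 m and z of plunger_foot in the frame of viewer_lens between 0.065 and 0.145 m and height (world z) of plunger_foot above 0.08 m and contact force between the fingers and plunger above 2 N and contact force between plunger and viewer below 0.1 N and contact force between plunger and case below 0.1 N and linear speed of plunger below 0.03 m/s); the arm keeps its last pose, push and grip.
It fails at once if a round-headed plunger is drawn or shifted more than 20 mm (distance of any of round_plunger_a, round_plunger_b from where it was at the start of the episode above 0.02 m).
It fails at once if another thing on the bench is shifted more than 30 mm (distance of any of rubber_knob, seal_ring, spanner, bowl, stud, cleaner, brush from where it was at the start of the episode above 0.03 m).
It fails at once if the viewer is bumped (over 5 N) by robot or plunger (contact force between any of the arm, the fingers, plunger and viewer above 5 N).
It also fails if it takes over 56 s, if anything falls off the work surface, if the arm or the gripper's body presses on something with over 40 N, if the wrist force passes 120 N, or if a joint passes its speed limit or range.

ROBOT

A 6-joint arm with a two-finger parallel gripper is mounted at the origin on the work surface. World frame = base frame: x ahead of the robot, y to its left, z up, the work surface at z = 0. Lengths are in mm, angles in rad, forces in N, time in s.
With the tool pointing down it reaches from about 350 to 725 mm from the base axis. Payload 4.3 kg.
Tool frame: the origin (TCP) lies midway between the tips of the shut fingers; the grasp point (between the pads) lies 19 mm behind it; z points along the fingers, y is the direction in which the jaws open and shut (so a half turn about z gives the same grasp; the last joint's range is limited). The gripper opens to 85 mm and grips with 20 to 120 N. Pads are 22 mm wide; open, the fingers measure 114 mm over their backs; the gripper's body (76 mm by 85 mm) begins 54 mm behind the grasp point. The pads swing forward as they close: fully open they stand 13 mm farther back than shut.
Start: joints at [-1.258, 0.377, 0.081, 1.274, 0, 1.46], TCP at [235.947, -524.404, 195.329] pointing down, gripper open.
Joint ranges: [-2.72, 2.72], [-0.84, 1.66], [-1.02, 1.22], [-1.77, 2.12], [-1.37, 1.28], [-3.14, 3.14]. Speed limits (rad/s): [2.57, 2.57, 3.14, 3.14, 3.14, 3.14].

INTERFACE

Orientations are given as a unit quaternion [w, x, y, z].
In Python, from workcell import ctrl gives the robot as it stands. The module is installed in compiled form; this text tells all that it offers. Calls block until the motion is done:
- ctrl.movep(position, orientation): joint-space move of the TCP to a pose.
- ctrl.move_straight(position, rot=None, max_speed=150, force_limit=None): straight line of the TCP; rot=None keeps the orientation; max_speed is the mean speed in mm/s. With force_limit (N) it stops when the force on the tool has changed by that much, and returns True; else False.
- ctrl.move_joints(angles): joint-space move.
- ctrl.open_gripper() and ctrl.grab(): open the fingers fully, or close them until they stop; the grip force is fixed at half the most.
- ctrl.pause(seconds).
- ctrl.inverse_kinematics(position, orientation): joint angles nearest the present ones, or None.
- ctrl.observe(): the state.
- ctrl.camera(name): name is "scene" or "top"; returns a dict with "color" (384x512x3 uint8, blue, green, red), "z_map" (384x512 float32, mm along the optical axis (not along the pixel's ray), 0 where there is no reading), "intrinsics" (3x3 intrinsics, pixels), "k1" (the pictures are not rectified: a ray, as slopes to the right and down, at radius r is drawn at 1 + k1 r^2 times it, then the intrinsics apply), "T" (4x4, takes a point from camera to world coordinates). Camera axes: x right, y up, looking along -z (the intrinsics and any distortion apply to the point x, -y, -z); pixel columns grow to the right and rows downward; lengths in mm; the calibration is good to about 2 mm. A picture is of the moment at which its call begins.
A pose or a line that the arm cannot do raises ctrl.Unreachable and nothing moves.
- ctrl.hand_in(): hands the job in, once; it reports no verdict.
The state is a dict: "time": time; "joints": joint angles; "joint_vel": joint speeds; "joint_torque": joint torques, N m; "position": TCP position; "ee_rot": TCP orientation; "contact_force": force on the tool from outside, world axes, zero at the start; "wrist_torque": the same for the moment, N m; "grip_width": finger opening in mm.
Only numpy, scipy, OpenCV 4.12 (cv2) and the standard library are available. Lean on these libraries where they do the work, as an engineer would, in place of code of your own. Each camera call takes 0.05 s, during which the arm holds its last target.

## Working session

There is one attempt and no reset: what is moved stays moved. The work goes in short steps, each a Python script; the robot and the scene stay as the last script left them, time stands still between calls to the robot, and variables do not carry over. Pictures are saved under pics/ and viewed, and the job is handed in when it is done.

```bash
mkdir -p pics; python3 - <<'E'
from workcell import ctrl
import cv2,numpy as np
for n in("scene","top"):
    c=ctrl.camera(n); cv2.imwrite(f"pics/{n}0.png",cv2.resize(c["color"],None,fx=1.5,fy=1.5)); np.savez(f"{n}0.npz",**c)
    print(n,c["intrinsics"],c["k1"],c["T"])
print(ctrl.observe())
E
```

```text
scene [[380.53933893   0.         255.13336763]
 [  0.         380.53933893 186.16474127]
 [  0.           0.           1.        ]] -0.0033911432352146127 [[-9.91858074e-01 -1.02926035e-01  7.49919464e-02  5.93969615e+02]
 [ 1.26782579e-01 -7.42645443e-01  6.57574272e-01  6.89351779e+02]
 [-1.19890850e-02  6.61728023e-01  7.49648108e-01  8.83420986e+02]
 [ 0.00000000e+00  0.00000000e+00  0.00000000e+00  1.00000000e+00]]
top [[396.47220432   0.         252.41668842]
 [  0.         396.47220432 190.07257597]
 [  0.           0.           1.        ]] -0.027232637508130805 [[ 7.56088032e-03  9.96661938e-01 -8.12884655e-02  4.47363311e+02]
 [-9.99947140e-01  8.10210494e-03  6.33028255e-03 -9.08774350e+00]
 [ 6.96775936e-03  8.12363061e-02  9.96670514e-01  1.14152754e+03]
 [ 0.00000000e+00  0.00000000e+00  0.00000000e+00  1.00000000e+00]]
{'time': 0.1, 'joints': array([-1.25826855e+00,  3.77993477e-01,  7.97452595e-02,  1.27445678e+00,
       -2.17604662e-05,  1.46049546e+00]), 'joint_vel': array([ 1.70237685e-03,  4.43317052e-05,  3.34358671e-03,  3.66417737e-04,
       -9.10017799e-04, -3.22573861e-04]), 'joint_torque': array([ 1.69493542e-03, -4.64693391e+01,  2.70581764e+01,  1.20113912e-02,
       -8.21383810e-05,  5.06900548e-06]), 'position': array([ 235.73090878, -523.70038181,  194.44692613]), 'ee_rot': array([-9.48365037e-04,  9.77734660e-01,  2.09842855e-01, -1.07156691e-04]), 'contact_force': array([0.31518974, 0.41658749, 0.85347554]), 'wrist_torque': array([ 0.01189414, -0.01636193, -0.00564551]), 'grip_width': 85.37683108741223}
```

View pics/scene0.png

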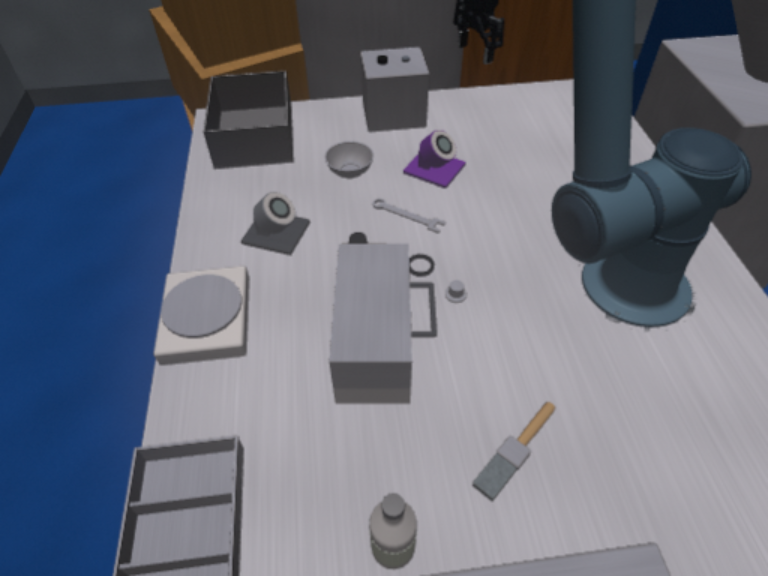

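View pics/top0.png

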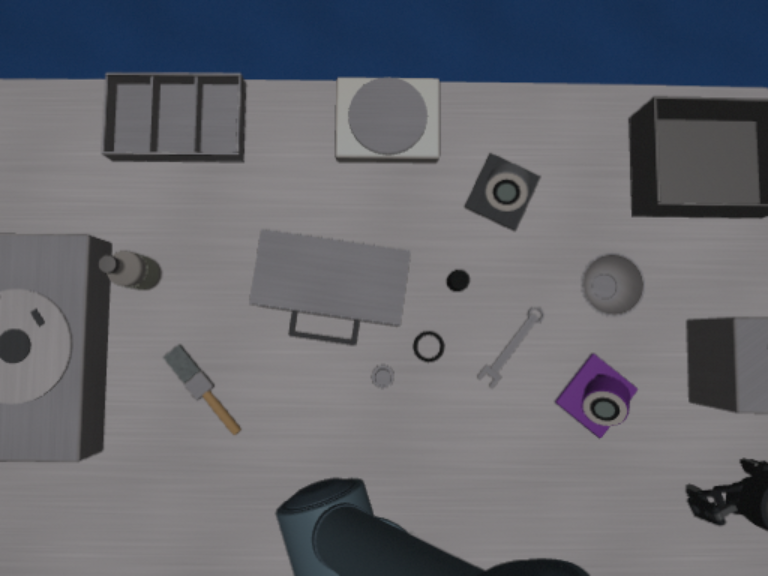

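The scene view shows the case mid-bench (lid around (370,310)), with its handle at (423,310) and the grey viewer at (277,215). The top view shows the lid from (262,230) to (405,325), the handle bar at (323,338), the grey viewer's lens at (506,192) and the stud at (382,376). Next I'll measure these.

```bash
cat > h.py <<'E'
import numpy as np,cv2
from workcell import ctrl
from scipy.spatial.transform import Rotation as R
def pts(c):
    K=c["intrinsics"];k1=float(c["k1"]);h,w=c["z_map"].shape
    u,v=np.meshgrid(np.arange(w),np.arange(h))
    xy=cv2.undistortPoints(np.stack([u,v],-1).reshape(-1,1,2).astype(float),K,np.array([k1,0,0,0.])).reshape(h,w,2)
    z=c["z_map"]; P=np.stack([xy[...,0]*z,-xy[...,1]*z,-z,np.ones_like(z)],-1)@c["T"].T
    P=P[...,:3]; P[z==0]=np.nan
    return P
def ray(c,u,v,h):
    K=c["intrinsics"]
    x,y=cv2.undistortPoints(np.array([[[u,v]]],float),K,np.array([float(c["k1"]),0,0,0.])).ravel()
    d=c["T"][:3,:3]@[x,-y,-1]; o=c["T"][:3,3]
    return o+d*(h-o[2])/d[2]
def q(Rm):
    a=R.from_matrix(Rm).as_quat(); return np.r_[a[3],a[:3]]
E
python3 - <<'E'
from h import *
c=dict(np.load("top0.npz")); P=pts(c)
s=dict(np.load("scene0.npz")); S=pts(s)
np.set_printoptions(precision=1,suppress=True)
# lid top
m=(abs(P[...,2]-132)<8)&(P[...,1]>-120)&(P[...,1]<200)&(P[...,0]>350)&(P[...,0]<700)
m=cv2.morphologyEx(m.astype(np.uint8),cv2.MORPH_OPEN,np.ones((5,5)))
n,l,st,ce=cv2.connectedComponentsWithStats(m);print(st)
i=1+np.argmax(st[1:,4]);q_=P[l==i];print("lid z",np.median(q_[:,2]))
print(cv2.minAreaRect(q_[:,:2].astype(np.float32)))
for u,v in((262,230),(411,250),(402,326),(250,304)): print("corner",ray(c,u/1.5,v/1.5,132))
for u,v in((291,335),(357,343),(324,339)): print("handle",ray(c,u/1.5,v/1.5,100),P[int(v/1.5),int(u/1.5)])
print("lens",ray(c,506/1.5,192/1.5,80),P[128,337])
print("lens scene",S[int(209/1.5),int(280/1.5)],ray(s,280/1.5,209/1.5,80))
for n,u,v in(("stud",382,376),("ring",428,347),("knob",458,280)): print(n,ray(c,u/1.5,v/1.5,30),P[int(v/1.5),int(u/1.5)])
for u,v in((490,153),(540,178),(516,230),(465,206)): print("plate",ray(c,u/1.5,v/1.5,6),P[int(v/1.5),int(u/1.5)])
a=c["color"][80:160,140:380];cv2.imwrite("pics/crop1.png",cv2.resize(c["color"][90:240,150:300],None,fx=4,fy=4,interpolation=cv2.INTER_CUBIC))
b=np.hstack([cv2.resize(c["color"][95:160,300:370],(420,390),interpolation=cv2.INTER_CUBIC),cv2.resize(s["color"][120:175,155:215],(360,390),interpolation=cv2.INTER_CUBIC)])
cv2.imwrite("pics/crop2.png",b)
E
```

```text
[[     0      0    512    384 191519]
 [   168    154    106     63   5089]]
lid z 132.4303243127257
((543.050537109375, 68.27886199951172), (260.273193359375, 130.02484130859375), 82.24598693847656)
corner [623.  185.3 132. ]
corner [590.5 -70.5 132. ]
corner [460.5 -55.6 132. ]
corner [495.7 202.7 132. ]
handle [443.7 136.5 100. ] [444.6 136.1 102.8]
handle [430.7  21.2 100. ] [431.1  24.1   1.5]
handle [437.2  78.8 100. ] [437.3  78.6 103.4]
lens [ 705.9 -246.4   80. ] [ 704.6 -244.3   85.3]
lens scene [ 705.2 -239.8   83.2] [ 703.5 -241.6   80. ]
stud [369.1 -23.7  30. ] [370.8 -21.8  28.4]
ring [ 423.2 -108.9   30. ] [ 423.4 -110.9   -2.1]
knob [ 548.9 -165.2   30. ] [ 548.7 -161.3   51.5]
plate [ 801.3 -232.4    6. ] [ 803.4 -231.8   -0.9]
plate [ 752.5 -330.     6. ] [ 753.6 -329.1    9.2]
plate [ 649.2 -281.6    6. ] [ 649.6 -280.8    9.1]
plate [ 695.4 -182.8    6. ] [ 695.9 -182.4    8.3]
```

View pics/crop1.png

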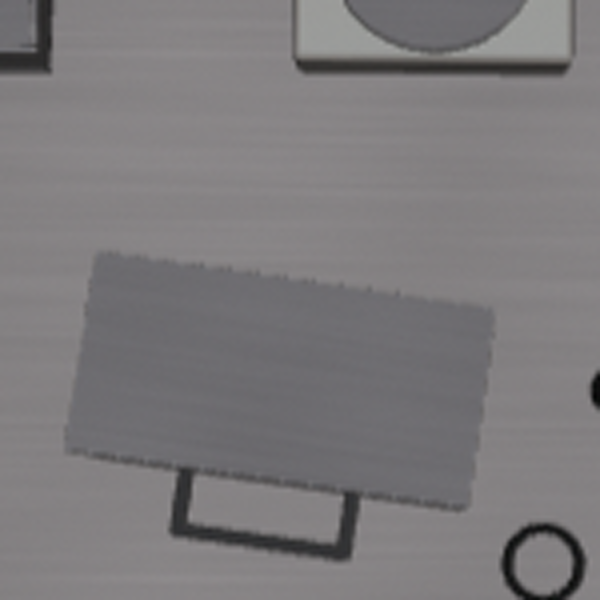

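View pics/crop2.png

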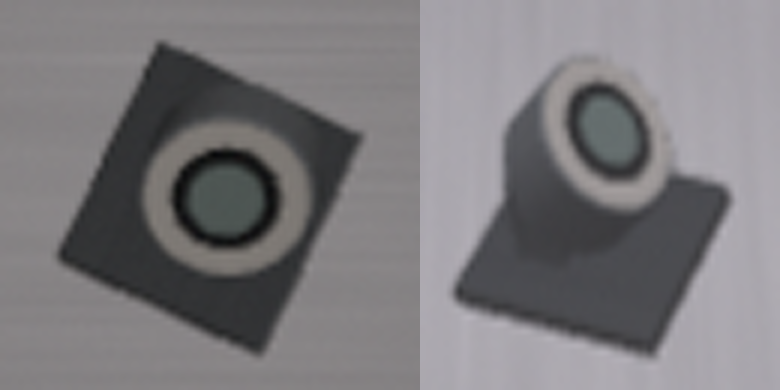

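```bash
cat >> h.py <<'E'
yc=np.array([.135,.991,0]);yc/=np.linalg.norm(yc);xc=np.array([yc[1],-yc[0],0]);Z=np.array([0,0,1.])
hinge=np.array([607.5,59.5,50])
def toolR(p,s=1): # pitch down from forward xc
    z=np.cos(p)*xc-np.sin(p)*Z; y=s*(np.sin(p)*xc+np.cos(p)*Z); return np.stack([np.cross(y,z),y,z],1)
def bar(t):
    a=np.arctan2(50,-170)-t; r=np.hypot(50,170); return hinge+r*np.cos(a)*xc+r*np.sin(a)*Z
lens=np.array([705,-243,81.]); L=np.array([-.906*np.sin(.7),.42*np.sin(.7),np.cos(.7)]);L/=np.linalg.norm(L)
E
python3 - <<'E'
from h import *
np.set_printoptions(precision=2,suppress=True)
print(bar(0))
for t in(0,.4,.8,1.2,1.65):
  for pd in(0,15,25,45,65,80,90):
    for s in(1,-1):
      Rm=toolR(np.radians(pd),s); j=ctrl.inverse_kinematics(bar(t)+17*Rm[:,2],q(Rm))
      j2=ctrl.inverse_kinematics(bar(t)-70*Rm[:,2],q(Rm))
      if j is not None: print(t,pd,s,j,j2 is not None)
# lens normal from depth
for n in("top","scene"):
    c=dict(np.load(n+"0.npz"));P=pts(c)
    r=c["color"].astype(int); m=(np.linalg.norm(P-lens,axis=-1)<36)&(P[...,2]>45)
    if n=="top":
        m&=(r.min(-1)>100)
    else: m&=(r.min(-1)>120)
    A=P[m]; 
    for k in range(3):
        ce=A.mean(0);u,sv,v=np.linalg.svd(A-ce); d=(A-ce)@v[2]; A=A[abs(d)<4]
    print(n,len(A),ce,v[2]*np.sign(v[2,2]),L)
print("final")
Ym=np.cross(L,[0,0,1]);Ym/=np.linalg.norm(Ym)
for a in range(0,180,15):
    y=np.cos(np.radians(a))*Ym+np.sin(np.radians(a))*np.cross(L,Ym); z=-L
    for s in(1,-1):
        Rm=np.stack([np.cross(s*y,z),s*y,z],1); j=ctrl.inverse_kinematics(lens+L*174,q(Rm)); print(a,s,j)
E
```

```text
[439.06  82.45 100.  ]
0 65 1 [ 0.12 -0.12 -0.94  0.33 -0.11  1.81] True
0 65 -1 [ 0.12 -0.12 -0.94  0.33 -0.11 -1.33] True
0 80 1 [ 0.07  0.05 -0.66  0.69 -0.04  1.77] True
0 80 -1 [ 0.07  0.05 -0.66  0.69 -0.04 -1.37] True
0 90 1 [ 0.04  0.19 -0.47  0.9   0.    1.75] True
0 90 -1 [ 0.04  0.19 -0.47  0.9   0.   -1.39] True
0.4 65 1 [ 0.1  -0.14 -0.77  0.52 -0.1   1.78] True
0.4 65 -1 [ 0.1  -0.14 -0.77  0.52 -0.1  -1.36] True
0.4 80 1 [ 0.05  0.06 -0.48  0.86 -0.03  1.76] True
0.4 80 -1 [ 0.05  0.06 -0.48  0.86 -0.03 -1.38] True
0.4 90 1 [ 0.03  0.21 -0.29  1.08  0.    1.74] True
0.4 90 -1 [ 0.03  0.21 -0.29  1.08  0.   -1.4 ] True
0.8 45 1 [ 0.13 -0.25 -0.99  0.07 -0.19  1.76] True
0.8 45 -1 [ 0.13 -0.25 -0.99  0.07 -0.19 -1.38] True
0.8 65 1 [ 0.07 -0.07 -0.58  0.63 -0.09  1.75] True
0.8 65 -1 [ 0.07 -0.07 -0.58  0.63 -0.09 -1.39] True
0.8 80 1 [ 0.03  0.13 -0.27  0.99 -0.03  1.74] True
0.8 80 -1 [ 0.03  0.13 -0.27  0.99 -0.03 -1.41] True
0.8 90 1 [ 0.01  0.29 -0.06  1.22  0.    1.72] True
0.8 90 -1 [ 0.01  0.29 -0.06  1.22  0.   -1.42] True
1.2 45 1 [ 0.08 -0.14 -0.84  0.09 -0.15
[... 1316 characters left out ...]
[-0.4  -0.06 -0.7   0.23 -0.02 -1.02]
60 -1 [-0.4  -0.06 -0.7   0.23 -0.02  2.12]
75 1 [-0.4  -0.06 -0.7   0.23 -0.02 -1.29]
75 -1 [-0.4  -0.06 -0.7   0.23 -0.02  1.86]
90 1 [-0.4  -0.06 -0.7   0.23 -0.02 -1.55]
90 -1 [-0.4  -0.06 -0.7   0.23 -0.02  1.59]
105 1 [-0.4  -0.06 -0.7   0.23 -0.02 -1.81]
105 -1 [-0.4  -0.06 -0.7   0.23 -0.02  1.33]
120 1 [-0.4  -0.06 -0.7   0.23 -0.02 -2.07]
120 -1 [-0.4  -0.06 -0.7   0.23 -0.02  1.07]
135 1 [-0.4  -0.06 -0.7   0.23 -0.02 -2.33]
135 -1 [-0.4  -0.06 -0.7   0.23 -0.02  0.81]
150 1 [-0.4  -0.06 -0.7   0.23 -0.02 -2.59]
150 -1 [-0.4  -0.06 -0.7   0.23 -0.02  0.55]
165 1 [-0.4  -0.06 -0.7   0.23 -0.02 -2.86]
165 -1 [-0.4  -0.06 -0.7   0.23 -0.02  0.29]
```

```bash
cat >> h.py <<'E'
def toolP(p,s=1): # jaws along case y
    z=np.cos(p)*xc-np.sin(p)*Z; y=s*yc; return np.stack([np.cross(y,z),y,z],1)
def dn(p): return np.cos(p)*xc-np.sin(p)*Z, np.sin(p)*xc+np.cos(p)*Z
E
python3 - <<'E'
from h import *
np.set_printoptions(precision=2,suppress=True)
for pd in(60,63,66):
  p=np.radians(pd);d,n=dn(p)
  for s in(1,-1):
    Rm=toolP(p,s)
    print(pd,s,[ctrl.inverse_kinematics(bar(0)+25*d-n*k,q(Rm)) for k in(40,16)],ctrl.inverse_kinematics(bar(1.4)+25*d-n*16,q(Rm)),ctrl.inverse_kinematics(np.array([380,90,300]),q(Rm)))
print(ctrl.inverse_kinematics(np.array([235.7,-523.7,320]),ctrl.observe()["ee_rot"]))
E
```

```text
60 1 [None, None] [ 0.04  0.05 -0.51  0.5  -0.09  0.15] [ 0.23 -0.47 -0.61  0.94 -0.18  0.32]
60 -1 [None, None] [ 0.04  0.05 -0.51  0.5  -0.09 -2.99] [ 0.23 -0.47 -0.61  0.94 -0.18 -2.82]
63 1 [None, array([ 0.14, -0.14, -1.02,  0.24, -0.12,  0.25])] [ 0.03  0.08 -0.44  0.59 -0.08  0.15] [ 0.21 -0.43 -0.56  0.99 -0.15  0.31]
63 -1 [None, array([ 0.14, -0.14, -1.02,  0.24, -0.12, -2.89])] [ 0.03  0.08 -0.44  0.59 -0.08 -2.99] [ 0.21 -0.43 -0.56  0.99 -0.15 -2.84]
66 1 [array([ 0.15, -0.14, -1.02,  0.29, -0.11,  0.26]), array([ 0.13, -0.11, -0.96,  0.32, -0.11,  0.24])] [ 0.03  0.11 -0.37  0.67 -0.07  0.15] [ 0.18 -0.39 -0.51  1.04 -0.13  0.29]
66 -1 [array([ 0.15, -0.14, -1.02,  0.29, -0.11, -2.88]), array([ 0.13, -0.11, -0.96,  0.32, -0.11, -2.9 ])] [ 0.03  0.11 -0.37  0.67 -0.07 -2.99] [ 0.18 -0.39 -0.51  1.04 -0.13 -2.85]
[-1.26  0.39  0.43  1.61 -0.    1.46]
```

```bash
python3 - <<'E'
from h import *
np.set_printoptions(precision=2,suppress=True)
p=np.radians(68);d,n=dn(p);Q=q(toolP(p,1))
ctrl.move_straight([235.7,-523.7,300],max_speed=300)
ctrl.grab()
ctrl.movep(bar(0)+25*d-36*n+[-10,0,190],Q)
ctrl.move_straight(bar(0)+25*d-36*n,max_speed=200)
o=ctrl.observe();print(o["time"],o["position"],o["contact_force"],o["grip_width"])
hit=ctrl.move_straight(bar(0)+25*d-3*n,max_speed=40,force_limit=3)
o=ctrl.observe();print(hit,o["time"],o["position"],o["contact_force"],(o["position"]-bar(0))@n)
c=ctrl.camera("scene"); cv2.imwrite("pics/s1.png",cv2.resize(c["color"][120:290,180:400],None,fx=3,fy=3))
E
```

```text
4.725 [416.09  85.64  64.11] [0.89 0.32 0.12] 0.046444050077144285
False 5.7 [445.08  81.54  75.35] [ 0.15 -0.62 -0.37] -3.591389922948143
```

View pics/s1.png

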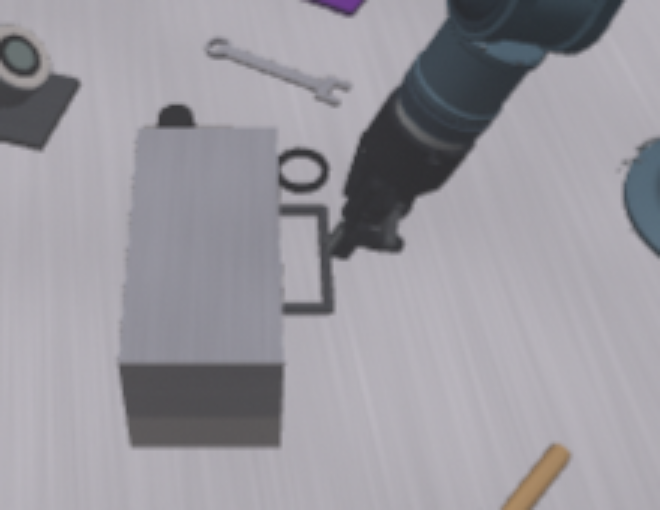

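The picture shows the shut fingers just below and in front of the bar, near (335,245). There is no contact force yet, so I'll keep advancing.

```bash
python3 - <<'E'
from h import *
np.set_printoptions(precision=2,suppress=True)
p=np.radians(68);d,n=dn(p)
hit=ctrl.move_straight(bar(0)+25*d+10*n,max_speed=30,force_limit=2.5)
o=ctrl.observe();print(hit,o["time"],o["position"],o["contact_force"],(o["position"]-bar(0))@n)
c=ctrl.camera("scene"); cv2.imwrite("pics/s2.png",cv2.resize(c["color"][120:290,180:400],None,fx=3,fy=3))
E
```

```text
False 6.3333 [457.57  79.89  80.55] [ 0.22 -0.3   0.33] 10.048265234130753
```

View pics/s2.png

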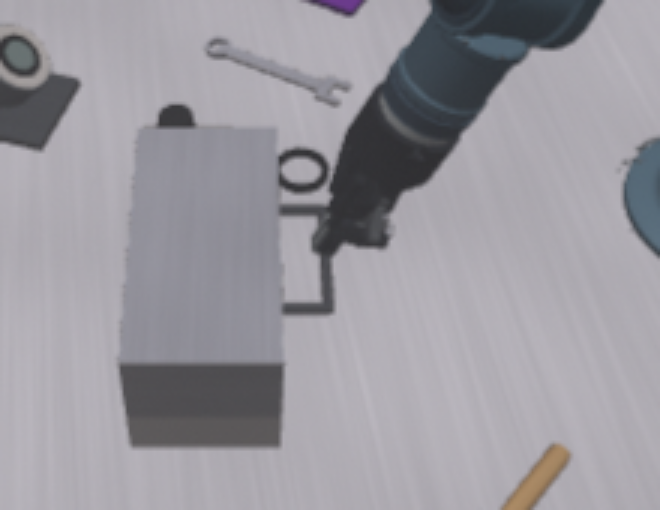

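```bash
python3 - <<'E'
from h import *
np.set_printoptions(precision=1,suppress=True)
c=ctrl.camera("top"); cv2.imwrite("pics/t2.png",cv2.resize(c["color"][130:260,150:300],None,fx=4,fy=4,interpolation=cv2.INTER_CUBIC))
s=ctrl.camera("scene");S=pts(s); cv2.imwrite("pics/s3.png",cv2.resize(s["color"][160:230,250:340],None,fx=8,fy=8,interpolation=cv2.INTER_CUBIC))
P=pts(c)
m=(abs(P[...,0]-543)<40)&(abs(P[...,1]-68)<60);A=P[m];print(np.linalg.lstsq(np.c_[A[:,:2],np.ones(len(A))],A[:,2],rcond=None)[0])
for v in range(185,215,3): print(v,[S[v,u].round().tolist() for u in (278,284,290,296)])
E
```

```text
[ -0.    0.  132.6]
185 [[435.0, -80.0, 0.0], [416.0, -80.0, -2.0], [398.0, -77.0, -1.0], [428.0, 99.0, 200.0]]
188 [[437.0, -68.0, 1.0], [418.0, -66.0, -1.0], [435.0, 74.0, 161.0], [428.0, 101.0, 191.0]]
191 [[456.0, 28.0, 100.0], [440.0, 30.0, 100.0], [437.0, 82.0, 158.0], [426.0, 99.0, 177.0]]
194 [[441.0, -46.0, -1.0], [422.0, -43.0, -2.0], [439.0, 91.0, 159.0], [425.0, 97.0, 163.0]]
197 [[443.0, -34.0, -1.0], [425.0, -31.0, -1.0], [438.0, 92.0, 147.0], [432.0, 125.0, 186.0]]
200 [[445.0, -21.0, 0.0], [451.0, 82.0, 125.0], [439.0, 97.0, 142.0], [434.0, 134.0, 185.0]]
203 [[447.0, -10.0, -0.0], [451.0, 86.0, 118.0], [437.0, 95.0, 127.0], [393.0, -3.0, -1.0]]
206 [[448.0, -2.0, -4.0], [431.0, 4.0, -0.0], [434.0, 84.0, 100.0], [396.0, 9.0, 0.0]]
209 [[450.0, 10.0, -4.0], [432.0, 12.0, -4.0], [436.0, 95.0, 102.0], [398.0, 19.0, -0.0]]
212 [[452.0, 20.0, -4.0], [434.0, 22.0, -5.0], [438.0, 105.0, 103.0], [400.0, 30.0, -1.0]]
```

View pics/t2.png

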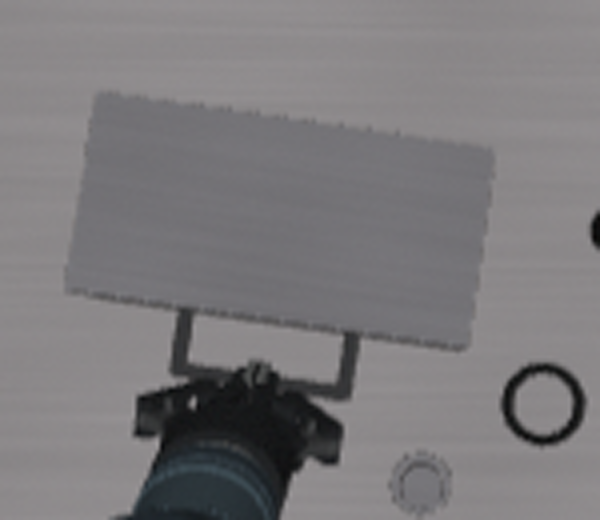

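View pics/s3.png

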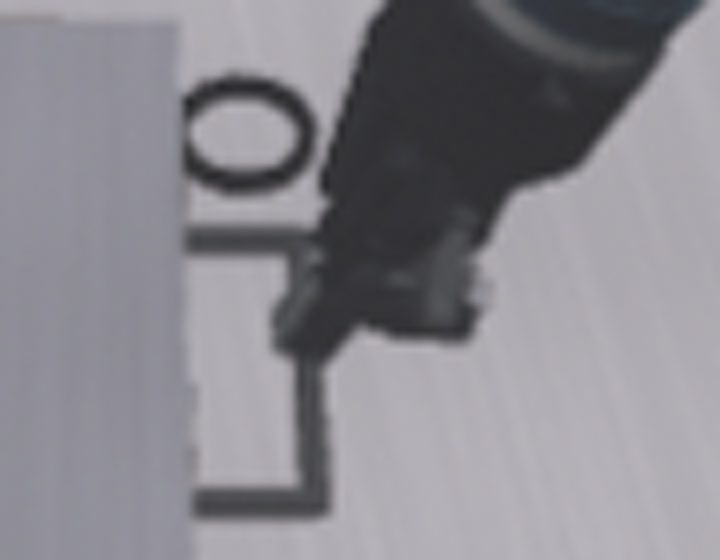

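```bash
python3 - <<'E'
from h import *
np.set_printoptions(precision=1,suppress=True)
o=ctrl.observe();s=ctrl.camera("scene");t=ctrl.camera("top")
def proj(c,X):
    X=np.linalg.inv(c["T"])@np.r_[X,1]; x,y=X[0]/-X[2],-X[1]/-X[2]; k=1+c["k1"]*(x*x+y*y); K=c["intrinsics"]
    return np.array([K[0,0]*x*k+K[0,2],K[1,1]*y*k+K[1,2]])
w=o["ee_rot"];Rm=R.from_quat(np.r_[w[1:],w[0]]).as_matrix();print(Rm, o["position"])
for k in(0,-19,-40,-73):
    X=o["position"]+k*Rm[:,2]; print(k,X,proj(s,X),(proj(s,X)-[250,160])*8,(proj(t,X)-[150,130])*4)
print(o["joints"],o["contact_force"],o["wrist_torque"],o["grip_width"])
E
```

```text
[[-0.9  0.1  0.4]
 [ 0.1  1.  -0.1]
 [-0.4 -0.  -0.9]] [457.2  79.9  80.3]
0 [457.2  79.9  80.3] [280.7 210.5] [245.5 403.9] [265.3 353.7]
-19 [450.2  80.9  98. ] [283.6 206.4] [269.2 370.9] [261.5 364.2]
-40 [442.4  81.9 117.4] [287.  201.7] [296.2 333.5] [257.  376.2]
-73 [430.1  83.6 148. ] [292.5 194. ] [340.2 272.3] [249.7 396.1]
[ 0.1 -0.1 -0.9  0.4 -0.1  0.2] [-0.2 -0.1 -0.2] [ 0.   0.3 -0. ] 0.2183541833662521
```

```bash
python3 - <<'E'
from h import *
np.set_printoptions(precision=1,suppress=True)
o=ctrl.observe()
w=o["ee_rot"];Rm=R.from_quat(np.r_[w[1:],w[0]]).as_matrix()
for n in("top","scene"):
    c=ctrl.camera(n);P=pts(c);T=(P-o["position"])@Rm
    m=(abs(T[...,0])<40)&(abs(T[...,1])<60)&(T[...,2]>-80)&(T[...,2]<30)&(P[...,2]>15)
    for a in range(-80,30,5):
        k=m&(T[...,2]>=a)&(T[...,2]<a+5)
        if k.any(): print(n,a,k.sum(),"x",T[k][:,0].min(),T[k][:,0].max(),"y",T[k][:,1].min(),T[k][:,1].max())
E
```

```text
top -80 5 x -12.345689440091173 1.6677812071576958 y -14.134027463081864 11.445706150452493
top -75 10 x -11.512040298428232 5.282015011402777 y -13.142804597648079 5.191844142210358
top -70 5 x -11.295854348758848 -6.9940110603092265 y -12.363659691188056 3.0413316718709567
top -65 8 x -11.171028109226024 -6.830248866498103 y -9.162922700134638 13.335018899690164
top -60 6 x -11.362866994296894 -5.898701543534655 y -11.464996308790994 8.890038546591747
top -55 8 x -11.429344146071179 -6.304468875008452 y -10.55926145921161 9.839921344086374
top -50 10 x -11.187157009058694 -2.6683186636439347 y -13.132001480773159 13.107948019915698
top -45 8 x -39.71942340722658 -5.587058656107272 y -56.893363036364846 30.52871725200008
top -40 13 x -39.924900175429265 -5.8982241582186115 y -46.29445032434791 49.140632200565584
top -35 51 x -39.4360502610299 12.761935580737502 y -59.45380240437353 56.3851521401694
top -30 88 x -35.22857022719372 15.167957208352048 y -58.94421461988254 59.561070979991385
top -25 42 x -31.286232327030387 13.92178575927276 y -59.64109741017279 59.31478984317913
top -2
[... 1313 characters left out ...]
893406715 y -6.893528381750136 13.582059751021061
scene -45 12 x -39.801233189487846 6.039123728811901 y -29.597275346471164 12.104268011269536
scene -40 19 x -39.966439437970266 5.71507045696047 y -53.58435734705697 47.20459637175443
scene -35 29 x 6.4558905965707485 13.62938579979055 y -53.61598338845827 56.17114352021215
scene -30 67 x -8.100967395914003 14.258600512326344 y -55.407480804991856 59.683597343628904
scene -25 39 x -16.038174177017755 7.239051089188473 y -55.950225352024994 59.99153860440564
scene -20 31 x -25.227279880449604 -4.094640333920703 y -55.13291363897804 59.863564481296144
scene -15 8 x -24.192928477424914 -17.528831268831564 y -55.98556126941721 59.699919092842904
```

```bash
python3 - <<'E'
from h import *
np.set_printoptions(precision=1,suppress=True)
C=np.array([235.9,-524,194.8])
for n in("top","scene"):
    c=dict(np.load(n+"0.npz"));P=pts(c)
    m=(np.hypot(P[...,0]-C[0],P[...,1]-C[1])<75)&(P[...,2]>100)&(P[...,2]<330)
    A=P[m]; print(n,len(A),A[np.argsort(A[:,2])[:12]]-C)
c=dict(np.load("scene0.npz"));cv2.imwrite("pics/g0.png",cv2.resize(c["color"][0:60,280:360],None,fx=8,fy=8,interpolation=cv2.INTER_CUBIC))
E
```

```text
top 564 [[-13.2  47.5  47.5]
 [ 24.6 -35.2  49.6]
 [ 20.2 -37.2  49.8]
 [ 13.6 -41.3  50.3]
 [ 15.9 -41.1  50.7]
 [ 16.  -38.7  50.9]
 [ 27.2 -33.9  51.7]
 [ 11.7 -40.3  51.8]
 [ 18.5 -38.   52.2]
 [-14.2  47.7  52.2]
 [ 23.  -35.6  52.5]
 [ -9.8  47.8  52.6]]
scene 503 [[-24.2  42.4  47.7]
 [ 12.7 -38.1  49.3]
 [ 26.5 -39.9  49.5]
 [ 19.7 -38.5  49.6]
 [  8.6 -41.2  51.1]
 [-15.5  47.7  51.2]
 [-18.6  48.8  51.5]
 [ 17.4 -33.9  51.7]
 [-10.1  41.6  52. ]
 [-11.4  49.9  52.7]
 [ 13.1 -37.6  53.2]
 [ 20.  -38.6  53.2]]
```

View pics/g0.png

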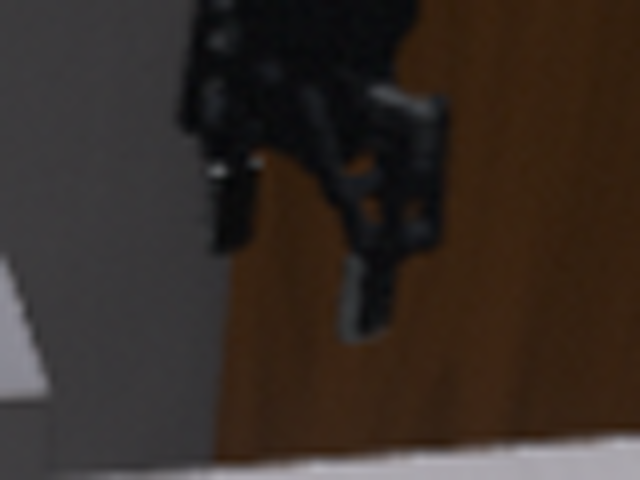

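Both cameras put the fingertips about 36 mm behind the reported TCP: +48 mm with the jaws open (13 expected) and about +37 mm shut (0 expected). The task text doesn't match that, so I'll treat the true tip as TCP − 36 mm along the tool. Next I'll redo the hook with that offset and let contact check it.

```bash
echo 'E=36.' >> h.py; python3 - <<'E'
from h import *
np.set_printoptions(precision=2,suppress=True)
for pd in (66,68,70,72,75):
    p=np.radians(pd);d,n=dn(p);Q=q(toolP(p,1))
    print(pd,[ctrl.inverse_kinematics(bar(0)+k*d-m*n,Q) for k,m in((56,36),(56,14),(50,30))])
E
```

```text
66 [None, array([ 0.12, -0.04, -0.99,  0.21, -0.1 ,  0.23]), array([ 0.13, -0.07, -1.02,  0.21, -0.11,  0.24])]
68 [array([ 0.13, -0.04, -1.  ,  0.24, -0.1 ,  0.24]), array([ 0.11, -0.02, -0.95,  0.27, -0.09,  0.23]), array([ 0.12, -0.05, -0.98,  0.27, -0.1 ,  0.24])]
70 [array([ 0.12, -0.03, -0.97,  0.29, -0.09,  0.24]), array([ 0.1 , -0.01, -0.92,  0.32, -0.08,  0.22]), array([ 0.12, -0.04, -0.95,  0.32, -0.09,  0.24])]
72 [array([ 0.11, -0.01, -0.93,  0.35, -0.08,  0.24]), array([ 0.1 ,  0.01, -0.88,  0.37, -0.07,  0.22]), array([ 0.11, -0.02, -0.91,  0.37, -0.07,  0.23])]
75 [array([ 0.1 ,  0.01, -0.88,  0.43, -0.06,  0.23]), array([ 0.09,  0.04, -0.83,  0.44, -0.06,  0.22]), array([ 0.1 ,  0.01, -0.86,  0.45, -0.06,  0.23])]
```

```bash
python3 - <<'E'
from h import *
np.set_printoptions(precision=2,suppress=True)
p=np.radians(68);d,n=dn(p)
ctrl.move_straight(bar(0)+25*d-36*n,max_speed=200)
ctrl.move_straight(bar(0)+58*d-36*n,max_speed=200)
hit=ctrl.move_straight(bar(0)+58*d-2*n,max_speed=35,force_limit=2)
o=ctrl.observe();print(hit,o["time"],o["position"],o["contact_force"],(o["position"]-bar(0))@n)
c=ctrl.camera("scene"); cv2.imwrite("pics/s4.png",cv2.resize(c["color"][120:290,180:400],None,fx=3,fy=3))
E
```

```text
True 8.025 [445.8   81.39  40.08] [ 0.44 -0.    0.49] -16.114883514991746
```

View pics/s4.png

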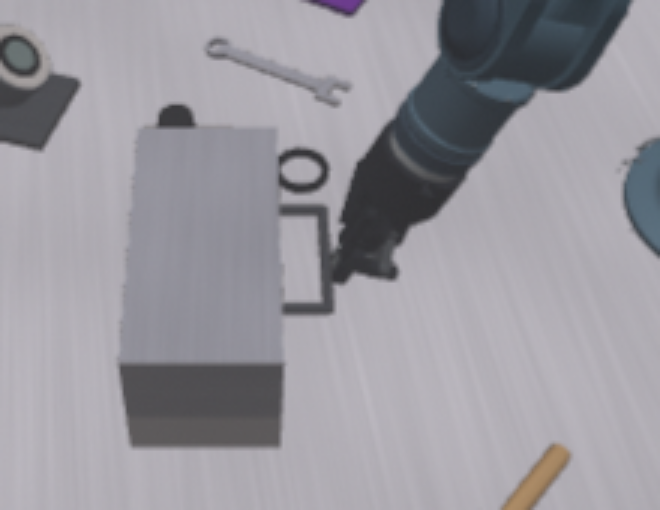

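Contact came 16 mm from the bar's axis, which fits bar radius plus half a finger and confirms the tip offset. Now I'll follow the arc.

```bash
python3 - <<'E'
from h import *
np.set_printoptions(precision=1,suppress=True)
p=np.radians(68);d,n=dn(p)
for t in np.arange(.1,.46,.1):
    ctrl.move_straight(bar(t)+58*d-15*n,max_speed=120)
    o=ctrl.observe();print(round(t,2),o["time"],o["contact_force"])
c=ctrl.camera("scene"); cv2.imwrite("pics/s5.png",cv2.resize(c["color"][60:290,130:430],None,fx=2,fy=2))
E
```

```text
0.1 8.3833 [-5.3  0.3  0.7]
0.2 8.6833 [-3.3  1.2  0.3]
0.3 8.9833 [ 0.1  0.4 -0.7]
0.4 9.2833 [-0.7  0.5 -0.9]
```

View pics/s5.png

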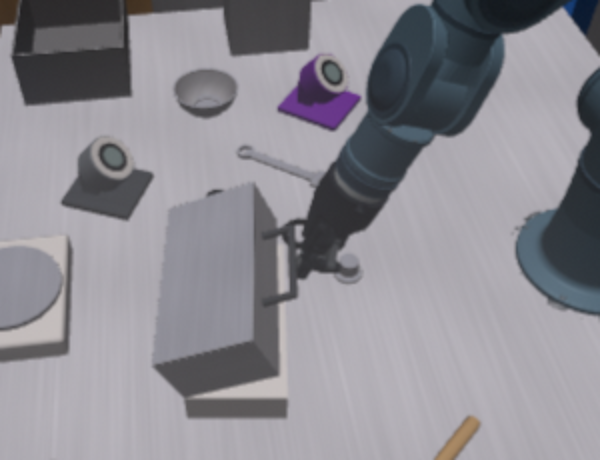

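```bash
cat >> h.py <<'E'
def lidang(c):
    P=pts(c); r=(P-hinge); a=r@xc; b=r@yc; h=P[...,2]-50
    m=(abs(b)<115)&(a>-150)&(a<100)&(h>25)
    # top plate edge far corner (local (0,82)) etc: fit plane in (a,h) by RANSAC on points
    A=np.c_[a[m],h[m]]; best=None
    for t in np.arange(0,1.7,.01):
        nx,nh=np.sin(t),np.cos(t) # top plate normal
        k=(abs(A@[nx,nh]-82)<2).sum()
        if best is None or k>best[0]: best=(k,t)
    return best
E
python3 - <<'E'
from h import *
print(lidang(ctrl.camera("top")),lidang(ctrl.camera("scene")))
s=ctrl.camera("scene");cv2.imwrite("pics/s6.png",cv2.resize(s["color"][150:220,240:330],None,fx=8,fy=8,interpolation=cv2.INTER_CUBIC))
o=ctrl.observe();print(o["contact_force"],o["wrist_torque"])
E
```

```text
(np.int64(3245), np.float64(0.41000000000000003)) (np.int64(2898), np.float64(0.39))
[ 0.16822352  1.49225675 -0.46028585] [0.15811775 0.42504415 0.05779999]
```

View pics/s6.png

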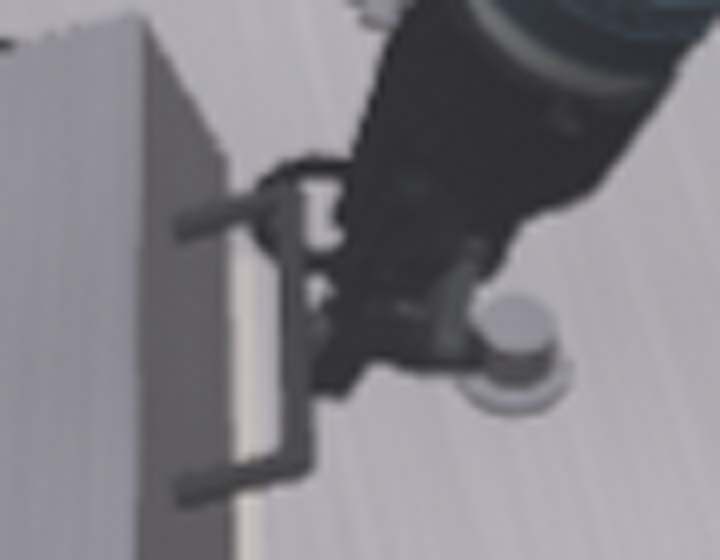

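The lid is at 0.40 rad, as commanded, with the bar resting on the finger. I'll continue.

```bash
python3 - <<'E'
from h import *
np.set_printoptions(precision=1,suppress=True)
p=np.radians(68);d,n=dn(p)
for t in np.arange(.5,.86,.1):
    ctrl.move_straight(bar(t)+58*d-15*n,max_speed=120)
print(lidang(ctrl.camera("top")),lidang(ctrl.camera("scene")))
for t in np.arange(.9,1.31,.1):
    ctrl.move_straight(bar(t)+58*d-15*n,max_speed=120)
    o=ctrl.observe();print(round(t,2),o["time"],o["contact_force"])
ctrl.pause(.3)
s=ctrl.camera("scene")
print(lidang(ctrl.camera("top")),lidang(s))
cv2.imwrite("pics/s7.png",cv2.resize(s["color"][60:290,130:430],None,fx=2,fy=2))
E
```

```text
(np.int64(2586), np.float64(0.81)) (np.int64(2198), np.float64(0.79))
0.9 11.0833 [ 0.4  0.2 -0.1]
1.0 11.3833 [ 0.3 -0.2 -0.2]
1.1 11.6833 [-0.   1.1  0.6]
1.2 11.9833 [ 0.7  0.6 -1. ]
1.3 12.2833 [ 0.6 -0.4 -0.5]
(np.int64(1056), np.float64(1.21)) (np.int64(623), np.float64(1.2))
```

View pics/s7.png

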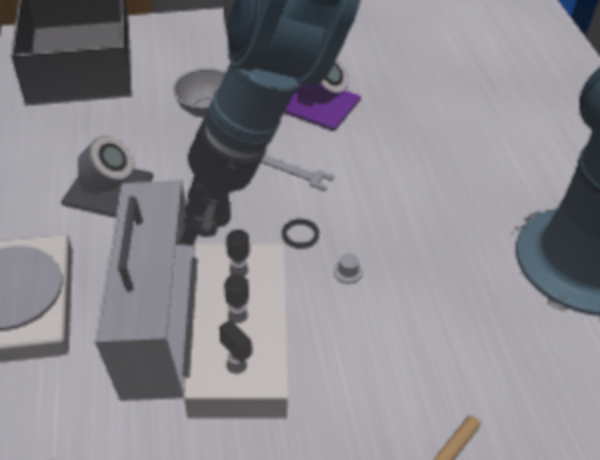

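The picture shows the lid back with its handle on top at (130,240). The paddle plunger is at the near bore (235,340), i.e. case +y, and the two round heads are at (237,245) and (236,292). I'll back off and measure.

```bash
python3 - <<'E'
from h import *
np.set_printoptions(precision=1,suppress=True)
o=ctrl.observe();print(o["position"])
p=np.radians(68);d,n=dn(p)
ctrl.move_straight(o["position"]-90*d-40*xc,max_speed=250)
o=ctrl.observe();ctrl.movep([400,-150,330],q(toolP(np.pi/2,1)))
ctrl.open_gripper()
for nm in("scene","top"):
    c=ctrl.camera(nm);np.savez(nm+"1.npz",**c);P=pts(c)
    r=P-hinge;a=r@xc;b=r@yc;z=P[...,2]
    m=(abs(b)<70)&(z>205)&(a>0)&(a<130)&(z<235);print(nm,"bar",np.c_[a,b,z].reshape(-1,3)[m.ravel()].mean(0) if m.any() else None,(bar(1.65)-hinge)@xc,bar(1.65)[2])
    # plunger heads
    m=(a<-20)&(a>-110)&(abs(b)<120)&(z>112)&(z<128)
    n_,l,st,ce=cv2.connectedComponentsWithStats(m.astype(np.uint8))
    for i in range(1,n_):
        if st[i,4]>15:
            A=P[l==i];rc=cv2.minAreaRect(A[:,:2].astype(np.float32));print(st[i,4],A.mean(0),rc,"case",((A.mean(0)-hinge)@xc+65),(A.mean(0)-hinge)@yc)
c=np.load("top1.npz");cv2.imwrite("pics/t3.png",cv2.resize(c["color"][130:240,150:290],None,fx=5,fy=5,interpolation=cv2.INTER_CUBIC))
c=np.load("scene1.npz");cv2.imwrite("pics/s8.png",cv2.resize(c["color"][130:280,180:300],None,fx=4,fy=4,interpolation=cv2.INTER_CUBIC))
print(ctrl.observe()["time"],ctrl.observe()["position"])
E
```

```text
[617.6  58.2 167.8]
scene bar [   nan -891.7 -891.3] 63.29380251984069 215.5110103968295
91 [531.4  -8.4 118.3] ((531.3701171875, -9.306312561035156), (28.947965621948242, 31.978620529174805), 21.42645835876465) case -1.2141046238235162 -77.52042271933766
106 [541.9  71.  118.7] ((541.9494018554688, 69.48202514648438), (29.093061447143555, 29.630321502685547), 45.13753128051758) case -1.5694108673184815 2.5695803343701247
133 [553.1 150.4 118.6] ((553.01806640625, 148.6538848876953), (20.06848907470703, 43.83785629272461), 33.03757095336914) case -1.1402506319367802 82.68833625823214
top bar [  nan 183.4   nan] 63.29380251984069 215.5110103968295
135 [553.3 147.  119.4] ((553.6226196289062, 147.10801696777344), (20.20901870727539, 44.03336715698242), 32.55421447753906) case -0.49990493657365676 79.42380224929845
117 [542.2  67.4 119.8] ((542.0272827148438, 67.16874694824219), (28.696794509887695, 28.425077438354492), 2.327273368835449) case -0.733785855266504 -0.9494872154593095
117 [531.8 -11.  119.4] ((532.2031860351562, -10.604508399963379), (28.84792137145996, 28.549880981445312), 0.18559250235557556) case -0.46137178362320697 -80.02438239235599
15.2083 [ 400.  -150.1  330. ]
```

View pics/t3.png

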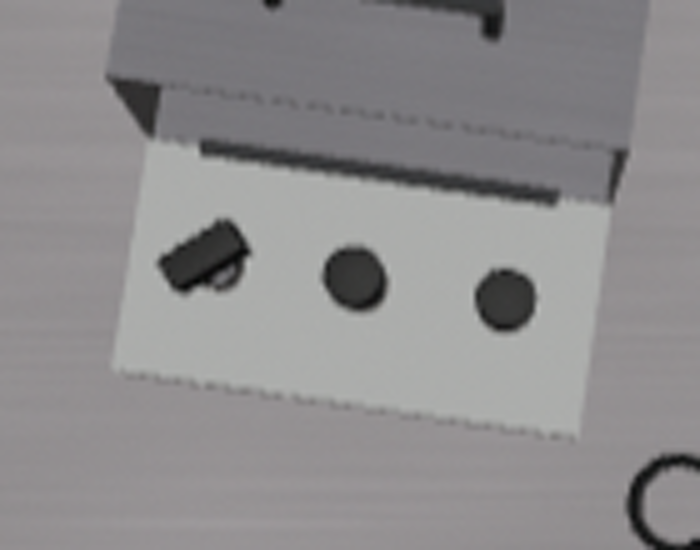

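View pics/s8.png

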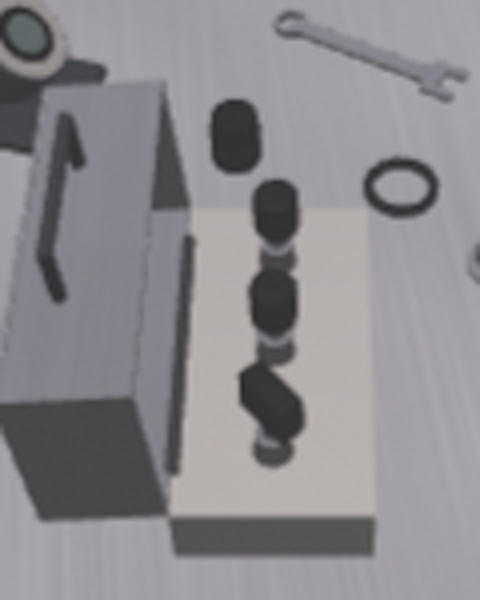

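```bash
cat >> h.py <<'E'
def lidbar(c):
    P=pts(c); r=P-hinge; X=np.stack([r@xc,r@yc,P[...,2]],-1)
    m=(abs(X[...,1])<45)&(X[...,2]>195)&(X[...,0]>0)&(X[...,0]<130)&(X[...,2]<235)
    A=X[m]; A=A[A[:,2]>A[:,2].max()-6] if len(A) else A
    return len(A),A.mean(0) if len(A) else None
def downR(a,s):
    y=s*np.array([np.cos(a),np.sin(a),0]);z=-Z;return np.stack([np.cross(y,z),y,z],1)
def finR(a,s):
    Ym=np.cross(L,Z);Ym/=np.linalg.norm(Ym);y=s*(np.cos(a)*Ym+np.sin(a)*np.cross(L,Ym));return np.stack([np.cross(y,-L),y,-L],1)
G=np.array([553.4,148,46.]);ga=np.radians(32.8)
E
python3 - <<'E'
from h import *
np.set_printoptions(precision=2,suppress=True)
for n in("scene1","top1"): print(n,lidbar(dict(np.load(n+".npz"))))
print("want",(bar(1.65)-hinge)@xc,bar(1.65)[2]+5,"at1.55",(bar(1.55)-hinge)@xc,bar(1.55)[2]+5)
for s in(1,-1):
    for z in(46,150,200): print(s,z,ctrl.inverse_kinematics(np.r_[G[:2],z],q(downR(ga,s))))
print(ctrl.inverse_kinematics(np.array([480,60,260]),q(downR(ga,1))))
for a in(0,30,60,90,120,150):
    for s in(1,-1): print(a,s,ctrl.inverse_kinematics(lens+136*L,q(finR(np.radians(a),s))),ctrl.inverse_kinematics(lens+226*L,q(finR(np.radians(a),s))))
E
```

```text
scene1 (110, array([ 61.75,   1.44, 219.73]))
top1 (107, array([ 62.83,  -0.27, 220.94]))
want 63.29380251984069 220.5110103968295 at1.55 46.454067482942094 226.00298130234532
1 46 [ 0.15  0.46 -0.19  0.92  0.    1.15]
1 150 [ 0.15  0.39 -0.02  1.16  0.    1.15]
1 200 [0.15 0.37 0.08 1.28 0.   1.15]
-1 46 [ 0.15  0.46 -0.19  0.92  0.   -1.99]
-1 150 [ 0.15  0.39 -0.02  1.16  0.   -1.99]
-1 200 [ 0.15  0.37  0.08  1.28  0.   -1.99]
[-0.01  0.18 -0.02  1.37  0.    0.99]
0 1 [-0.4   0.02 -0.71  0.14 -0.02  0.02] [-0.4  -0.17 -0.68  0.36 -0.02  0.03]
0 -1 [-0.4   0.02 -0.71  0.14 -0.02 -3.12] [-0.4  -0.17 -0.68  0.36 -0.02 -3.12]
30 1 [-0.4   0.02 -0.71  0.14 -0.02 -0.5 ] [-0.4  -0.17 -0.68  0.36 -0.02 -0.5 ]
30 -1 [-0.4   0.02 -0.71  0.14 -0.02  2.64] [-0.4  -0.17 -0.68  0.36 -0.02  2.64]
60 1 [-0.4   0.02 -0.71  0.14 -0.02 -1.02] [-0.4  -0.17 -0.68  0.36 -0.02 -1.02]
60 -1 [-0.4   0.02 -0.71  0.14 -0.02  2.12] [-0.4  -0.17 -0.68  0.36 -0.02  2.12]
90 1 [-0.4   0.02 -0.71  0.14 -0.02 -1.55] [-0.4  -0.17 -0.68  0.36 -0.02 -1.54]
90 -1 [-0.4   0.02 -0.71  0.14 -0.02  1.59] [-0.4  -0.17 -0.68  0.36 -0.02  1.6 ]
120 1 [-0.4   0.02 -0.71  0.14 -0.02 -2.07] [-0.4  -0.17 -0.68  0.36 -0.02 -2.07]
120 -1 [-0.4   0.02 -0.71  0.14 -0.02  1.07] [-0.4  -0.17 -0.68  0.36 -0.02  1.07]
150 1 [-0.4   0.02 -0.71  0.14 -0.02 -2.6 ] [-0.4  -0.17 -0.68  0.36 -0.02 -2.59]
150 -1 [-0.4   0.02 -0.71  0.14 -0.02  0.55] [-0.4  -0.17 -0.68  0.36 -0.02  0.55]
```

The lid is on its stop: the bar measures (62, 220) against (63, 220.5) expected. Now I'll grasp.

```bash
python3 - <<'E'
from h import *
np.set_printoptions(precision=2,suppress=True)
Q=q(downR(ga,1))
ctrl.movep([480,60,260],Q)
ctrl.movep(np.r_[G[:2],190],Q)
print(ctrl.move_straight(np.r_[G[:2],90],max_speed=150,force_limit=8))
print(ctrl.move_straight(G,max_speed=70,force_limit=8))
o=ctrl.observe();print(o["time"],o["position"],o["contact_force"],o["grip_width"])
for n in("scene","top"):
    c=ctrl.camera(n);cv2.imwrite(f"pics/{n}4.png",cv2.resize(c["color"][110:280,150:310],None,fx=3.5,fy=3.5,interpolation=cv2.INTER_CUBIC))
E
```

```text
False
False
18.6333 [553.56 148.04  46.13] [-0.37  0.38  0.24] 85.39311676344049
```

View pics/scene4.png

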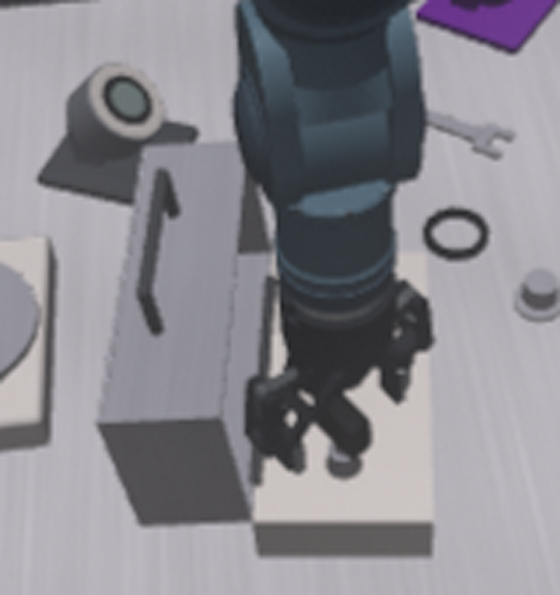

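View pics/top4.png

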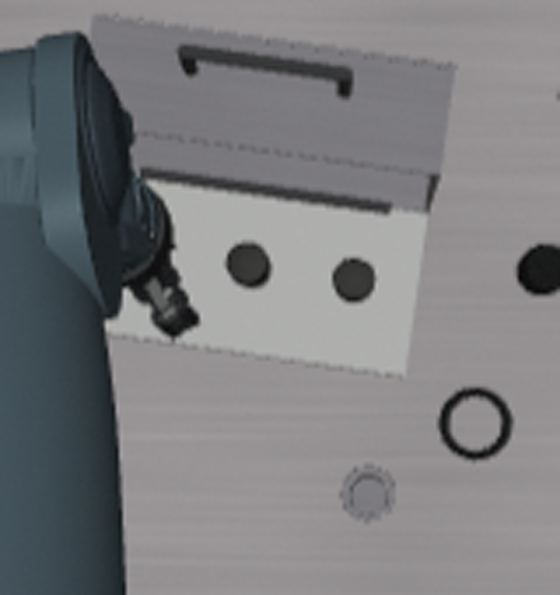

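The fingers straddle the paddle head at (345,420) with tips at (293,465) and (397,395). They are clear of the lid and the round heads. Now grab and lift.

```bash
python3 - <<'E'
from h import *
np.set_printoptions(precision=2,suppress=True)
ctrl.grab()
o=ctrl.observe();print(o["time"],o["position"],o["contact_force"],o["grip_width"])
c=ctrl.camera("scene");cv2.imwrite("pics/s9.png",cv2.resize(c["color"][110:280,150:310],None,fx=3.5,fy=3.5,interpolation=cv2.INTER_CUBIC))
print(ctrl.move_straight(np.r_[G[:2],116],max_speed=70,force_limit=25))
o=ctrl.observe();print(o["time"],o["position"],o["contact_force"],o["grip_width"])
print(ctrl.move_straight(np.r_[G[:2],190],max_speed=100,force_limit=25))
c=ctrl.camera("scene");cv2.imwrite("pics/s10.png",cv2.resize(c["color"][60:280,150:350],None,fx=2.7,fy=2.7,interpolation=cv2.INTER_CUBIC))
E
```

```text
19.3417 [553.64 148.08  46.21] [-0.28 -0.69  0.72] 19.097040222969063
False
20.5417 [552.88 147.92 115.36] [ 0.08  0.79 -3.92] 19.38108418622276
False
```

View pics/s9.png

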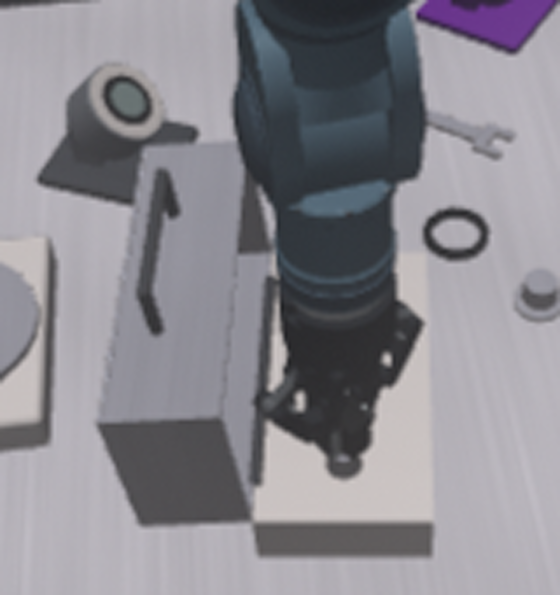

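View pics/s10.png

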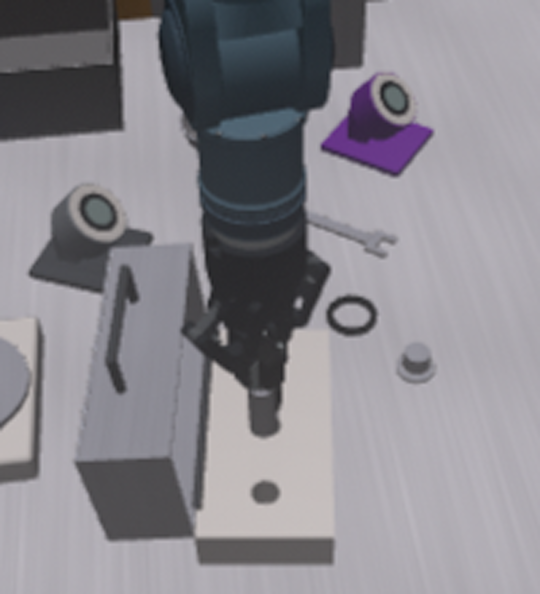

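The plunger is out and hanging from the fingers at (265,410), with its bore empty at (265,492). The load reads about 4 N and the lid is still back. Next is the carry to the viewer.

```bash
python3 - <<'E'
from h import *
np.set_printoptions(precision=2,suppress=True)
Q=q(downR(ga,1))
ctrl.move_straight([480,60,230],max_speed=180)
Qf=q(finR(np.radians(120),-1))
ctrl.movep(lens+226*L,Qf)
ctrl.move_straight(lens+156*L,max_speed=80,force_limit=15)
ctrl.pause(.3)
o=ctrl.observe();print(o["time"],o["position"],o["contact_force"],o["grip_width"])
w=o["ee_rot"];Rm=R.from_quat(np.r_[w[1:],w[0]]).as_matrix();print(Rm[:,2],-L,(o["position"]-lens)@L)
for n in("scene","top"):
    c=ctrl.camera(n);np.savez(n+"2.npz",**c);cv2.imwrite(f"pics/{n}5.png",cv2.resize(c["color"][60:280,120:400] if n=="scene" else c["color"][60:280,200:480],None,fx=2.7,fy=2.7,interpolation=cv2.INTER_CUBIC))
    print(lidbar(c))
    P=pts(c);r=P-lens;h=r@L;e=np.linalg.norm(r-h[...,None]*L,axis=-1)
    for a in range(60,200,10):
        m=(h>a)&(h<a+10)&(e<35)
        if m.sum()>3:
            D=(r-h[...,None]*L)[m];print(n,a,m.sum(),D.mean(0),e[m].min(),e[m].max())
E
```

```text
24.5667 [ 613.95 -200.78  200.87] [ 0.59 -0.19 -3.83] 19.902778491213088
[ 0.58 -0.27 -0.76] [ 0.58 -0.27 -0.77] 156.34147226612419
(102, array([ 61.82,   2.42, 219.58]))
scene 120 16 [3.89 6.03 0.83] 6.875348357559493 12.079803644742364
scene 130 22 [4.09 6.35 0.87] 8.810562611093578 12.364931284232878
scene 140 21 [3.62 6.44 0.48] 8.15975243666161 13.944477502751694
scene 150 18 [3.58 6.46 0.45] 7.479940079200021 11.95093788801954
scene 160 22 [3.38 7.1  0.07] 8.379614164873274 13.45696095742061
scene 170 23 [4.57 5.89 1.41] 6.7237317735199165 12.26889300292403
scene 180 16 [2.59 5.41 0.06] 3.5256884235631456 12.435238454609271
scene 190 13 [ 9.68 12.03  3.13] 13.280314325274144 21.18162374215747
(152, array([ 62.61,   0.4 , 219.97]))
top 120 11 [ 7.18 -2.52  6.37] 10.204918324790698 13.315715246730623
top 130 20 [ 6.83 -2.32  6.03] 10.541445387323732 13.761593398122995
top 140 18 [ 7.24 -2.33  6.35] 10.081423760688685 13.50864209893061
top 150 17 [ 7.   -3.26  6.5 ] 10.31351306279833 14.353827022085433
top 160 18 [ 7.07 -1.59  5.95] 10.171407687185544 13.35658055148776
top 170 16 [ 6.87 -4.81  6.94] 9.66604877958236 13.357105552567868
top 190 5 [  9.23 -10.21  10.66] 14.679035613975163 20.984106100588416
```

View pics/scene5.png

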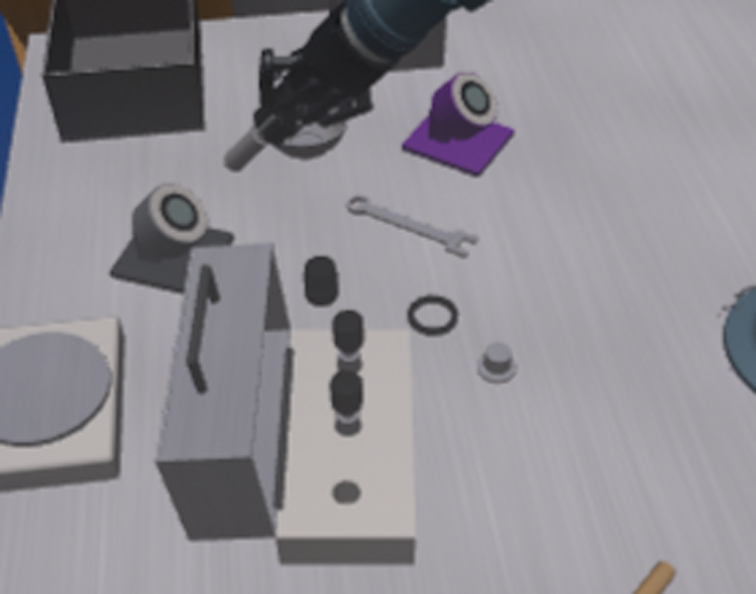

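View pics/top5.png

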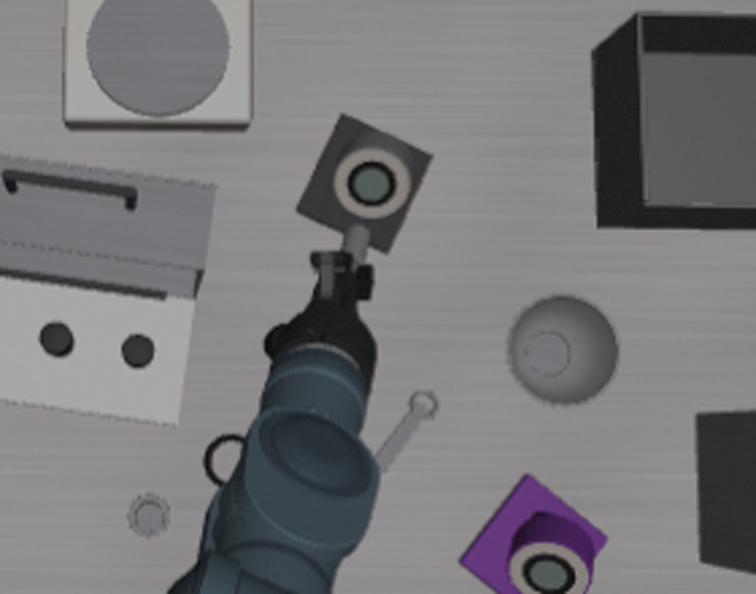

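The foot sits at about 120 mm as planned. The visible side of the body lies 10–12 mm from the lens axis all along (radius 12), so it is centred and parallel. I'll move in the last 20 mm.

```bash
python3 - <<'E'
from h import *
np.set_printoptions(precision=2,suppress=True)
ctrl.move_straight(lens+np.array([1.5,1,-.5])+136*L,max_speed=40,force_limit=15)
ctrl.pause(.5)
o=ctrl.observe();print(o["time"],o["position"],o["contact_force"],o["grip_width"],abs(o["joint_vel"]).max())
for n in("scene","top"):
    c=ctrl.camera(n);print(lidbar(c))
    P=pts(c);r=P-lens;h=r@L;e=np.linalg.norm(r-h[...,None]*L,axis=-1)
    for a in range(70,150,10):
        m=(h>a)&(h<a+10)&(e<35)
        if m.sum()>3: print(n,a,m.sum(),h[m].min(),(r-h[...,None]*L)[m].mean(0),e[m].min(),e[m].max())
    cv2.imwrite(f"pics/{n}6.png",cv2.resize(c["color"],None,fx=1.4,fy=1.4))
E
```

```text
25.8417 [ 627.06 -205.18  184.66] [-0.2   0.38 -5.25] 19.11140364607005 0.0017725518898133652
(106, array([ 61.74,   2.27, 219.7 ]))
scene 100 19 100.46415613896646 [4.77 8.63 0.59] 10.014472786839546 13.722074069158518
scene 110 17 110.72336309628554 [4.1  8.05 0.28] 9.032831800382809 14.533371610657772
scene 120 20 120.22089280869699 [5.61 8.   1.45] 8.835733853170073 13.928080203176123
scene 130 19 130.5230467283293 [4.45 8.   0.57] 9.658597168586828 14.116073304702075
scene 140 20 141.38119697377147 [4.44 8.12 0.52] 8.39651183603127 16.147090202524947
(60, array([ 63.12,   0.19, 222.03]))
top 100 18 101.33830059259292 [ 7.23 -1.11  5.91] 11.164392614380745 13.505993998834116
top 110 15 110.05212149048299 [ 8.44 -0.98  6.79] 11.412682268759005 13.53938286350013
top 120 17 120.80928708953303 [ 7.09 -2.25  6.21] 11.492019197480191 13.240689939448993
top 130 15 130.1063307079112 [ 8.39 -0.8   6.68] 11.439597778860184 13.083465468320723
top 140 16 140.3675893993629 [ 7.9  -1.91  6.7 ] 11.43527013739087 13.470248752000828
```

View pics/scene6.png

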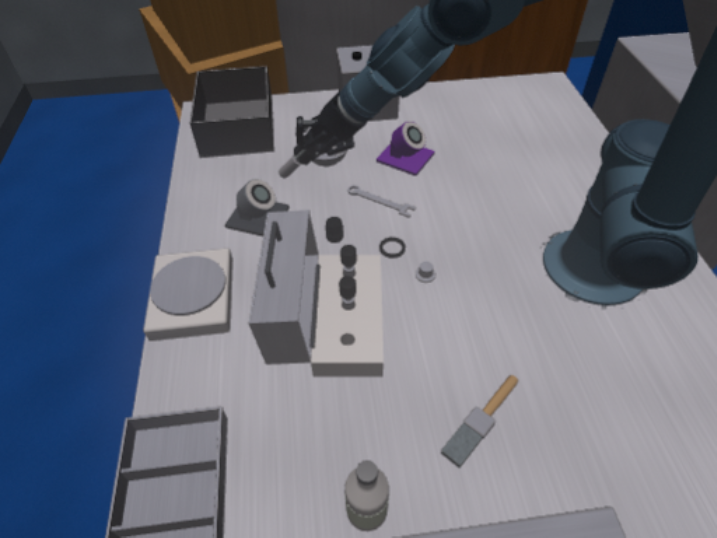

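The foot is 100 mm in front of the lens, centred and steady. The lid is open and nothing else in the picture has moved, so I'm handing in.

```bash
python3 -c "
from workcell import ctrl
print(ctrl.hand_in()); print(ctrl.observe()['time'])"
```

```text
the job is handed in; nothing more can be done
None
the job is handed in; nothing more can be done
```

I opened the cover onto its stop, drew the paddle-headed plunger and handed in at about 26 s while holding it in front of the seal viewer. No verdict is reported, so the result below rests on my own last checks.

- **Cover:** I pushed the handle up and back with the shut fingers until it fell open. The handle bar stayed at the height and depth expected for 1.65 rad (measured about 62 and 220 mm, expected 63 and 220.5 mm).
- **Plunger:** I gripped the head across its 20 mm thickness. The grip width read 19–20 mm and the load 4–5 N, so it was still held.
- **At the lens:** The foot was about 100 mm out, within a few mm of the lens axis, and parallel to it. The arm was at rest.
- **Other things:** In the last scene picture the round plungers and loose things looked undisturbed. I checked this by eye only.

One disagreement: both cameras showed the real fingertips about 36 mm behind the reported TCP. My first two pushes at the handle missed because of this. I corrected for it from then on, and the contact with the bar and the measured foot position both agreed with the correction.

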